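# Let the photometer lid down on a finger

### The arm

A 6-joint arm with a two-finger parallel gripper is mounted at the origin on the work surface. World frame = base frame: x ahead of the robot, y to its left, z up, the work surface at z = 0. Lengths are in m, angles in rad, forces in N, time in s.
With the tool pointing down it reaches from about 0.35 to 0.775 m from the base axis. Payload 7.3 kg.
Tool frame: the origin (TCP) lies between the finger pads; the fingertips stand 8 mm ahead of it and the grasp point (between the pads) lies 11 mm behind it (robot.nose_length is the distance from the TCP to the fingertips, in m); z points along the fingers, y is the line along which they close (so a half turn about z gives the same grasp; the last joint's range is limited). The gripper opens to 92 mm and grips with 3 to 60 N. Pads are 19 mm wide; open, the fingers measure 130 mm over their backs; the gripper's body (75 mm by 190 mm) begins 47 mm behind the grasp point.
Start: joints at [-1.298, 0.342, 1.524, -0, 1.275, -0.146], TCP at [0.214, -0.48, 0.235] pointing down, gripper open.
Joint ranges: [-2.53, 2.53], [-0.77, 2.02], [0.04, 2.7], [-1, 4.14], [0.28, 2.66], [-3.11, 3.11]. Speed limits (rad/s): [2.57, 2.57, 3.14, 3.14, 3.14, 3.14].

### API

Orientations are given as [roll, pitch, yaw] about the fixed x, y, z axes, in that order (R = Rz(yaw) Ry(pitch) Rx(roll)).
In Python, from cell import robot gives the robot as it stands. The module is installed in compiled form; this text tells all that it offers.
- The arm moves only by the shell command python3 -m jog 'ROWS' [FORCE]. ROWS is JSON, a list that holds one entry, the list of rows, each a list of 5 numbers: the gripper's target within -1 to 1 (fully open at 1, half-way at 0, shut at -1), then the shift along the tool's x, y, z in m, then the turn about the tool's z in rad. A call has 1 to 5 rows; each row is the pose to reach, as a shift and turn from the pose commanded when the call began, along the tool's axes at that moment; what a row does not reach only later rows make up. A row lasts 1/12 s, in which the tool goes at most 41.7 mm and 7.16 degrees, less where a joint would pass 70% of its speed; a pose out of reach is approached as far as the arm can. A call with a gripper value outside its range is refused whole. The fingers move at their own pace and stop on an object; FORCE is the grip in N (left out, the last holds). Time passes only in rows, so rows that repeat a pose let the fingers close. It gives the time, the measured TCP pose, the force, the opening and the grip force at its end, in the units of the state.
- robot.observe(): the state, without advancing time (a new reading comes with each control period).
- robot.read_camera(name): name is "side" or "top"; returns the picture (384x512x3 uint8, red, green, blue); there is no depth.
- robot.camera_model(name): a dict with "camera_matrix" (3x3 intrinsics, pixels), "position" and "attitude" of the camera in the world. Camera axes: x right, y down, z forward; pixel columns grow to the right and rows downward; lengths in m; the calibration is good to about 2 mm. A picture is of the moment at which its call begins. camera_model takes no time and is no camera call.
- robot.hand_in(): hands the job in; it is judged then, once.
The state is a dict: "time": time; "qpos": joint angles; "qvel": joint speeds; "joint_efforts": joint torques, N m; "tool_pos": TCP position; "tool_rot": TCP orientation; "contact_force": force on the tool from outside, world axes, zero at the start; "torque": the same for the moment, N m; "opening": finger opening in m; "grip_force": force on a finger pad.
Only numpy, scipy, OpenCV 4.12 (cv2) and the standard library are available. Lean on these libraries where they do the work, as an engineer would, in place of code of your own. Each camera call takes 0.05 s, during which the arm holds its last target. There are 200 camera calls.

### The job

The photometer's hinged lid stands open on its catch. Press the release key in the notch at the front of the chamber so that the lid falls, catch the falling lid on the back of a finger, and lower it gently until it is fully shut, without letting it slam or drop the last bit. Leave the glassware and bottles around it where they are.

Things in the scene. Friction and masses are not known exactly. Their poses are not given: they have to be found in the camera images.
- photometer: White bench photometer, fixed, 200 mm wide. Origin on the bench under the middle of the chamber's front wall; x to its back, y to its left, z up. Chamber x 0 to 160, deck 170 mm high. Finger notch in its front edge: x 0 to 45, y -40 to 40, floor 143 mm high, open to the front and above. Low front panel: x -110 to 0, 77 mm high. Its hinge axis, along y: x 135, 172 mm high.
- key (a joint): Release key: flat grey bar 22 mm (x) by 56 mm (y) in the notch, 0 = up, grows as it is pressed straight down, 0.007 m = fully down. Sprung: about 1.5 N to start, 5 N at the bottom. Pressed 2 to 5 mm, it frees the lid; let go, it springs back up.
- key_top (a point): Centre of the top face of the release key; at rest x 16 mm, y 0, 158 mm high in the photometer's frame. It moves with the key.
- lid (a joint): Grey lid, flat plate 163 mm from hinge to front lip, 200 wide, 6 thick, about 260 g. 0 = shut, grows as it opens (rad). Held at about 1.25 by its catch; do not open it further. Freed, it falls by its weight on a damped hinge and slams within 1.3 to 1.8 s at about 1.5 rad/s. About 1.3 N carries it at the lip.
- lid_lip (a point): Middle of the lower edge of the lid's front lip; moves with the lid. Shut: photometer x -28 mm, 172 mm high, jutting 28 mm past the chamber's front wall with 95 mm of free space below, so that a finger slanting in from the front can stay under the lip until the lid is shut, then go down and out.
- wash_bottle: White bottle, 68 mm across, 170 mm high, origin under its centre; stands beside the photometer. Leave alone.
- tube_rack: Clear rack of glass tubes, 110 by 60 mm, 67 mm high, origin under its centre; beside the photometer. Leave alone.
- vial: Small amber vial with a white cap, 28 mm across, 55 mm high, origin under its centre. Leave alone.
- beaker: Empty glass beaker, 70 mm across, 90 mm high, origin under its centre. Leave alone.

How it is judged:
By the outcome, as a careful person would: the job done as asked, in the order asked, and still so for the second after the job is handed in, with the robot touching nothing.
It also fails if it takes over 40 s, if anything falls off the work surface, if the arm or the gripper's body presses on something with over 40 N, if the wrist force passes 120 N, or if a joint passes its speed limit or range.

## Working session

There is one attempt and no reset: what is moved stays moved. The work goes in short steps, Python scripts to look and compute and a shell command to move; the robot and the scene stay as the last step left them, time stands still between calls to the robot, and variables do not carry over. Pictures are saved under pics/ and viewed, at most 10 in all, crops included, and the job is handed in when it is done.

```bash
mkdir -p pics; python3 - <<'E'
from cell import robot
import cv2
for n in("side","top"):
    cv2.imwrite(f"pics/{n}0.png",cv2.cvtColor(robot.read_camera(n),cv2.COLOR_RGB2BGR))
    print(robot.camera_model(n))
print(robot.observe())
E
```

```text
{'camera_matrix': array([[477.65792452,   0.        , 253.15115479],
       [  0.        , 477.65792452, 191.91441845],
       [  0.        ,   0.        ,   1.        ]]), 'position': array([-0.08199846,  0.74719279,  0.74517416]), 'attitude': array([-2.11489242, -0.00334945, -2.35615896])}
{'camera_matrix': array([[497.69857596,   0.        , 251.4560717 ],
       [  0.        , 497.69857596, 190.43524582],
       [  0.        ,   0.        ,   1.        ]]), 'position': array([0.52229283, 0.00874995, 1.24855037]), 'attitude': array([-3.05611534, -0.00493504, -1.57890314])}
{'time': 0.1, 'qpos': array([-1.29798319e+00,  3.42634056e-01,  1.52491131e+00, -1.17637240e-05,
        1.27538923e+00, -1.45984953e-01]), 'qvel': array([-0.00110579, -0.00238627, -0.00336594, -0.00049857,  0.00087396,
        0.0008764 ]), 'joint_efforts': array([ 2.10190083e-03, -4.32003665e+01, -2.44694388e+01,  7.19562708e-02,
        5.26588317e-02, -5.67088205e-05]), 'tool_pos': array([ 0.21342823, -0.47928177,  0.23412786]), 'tool_rot': array([-3.14026335e+00, -1.84078722e-04,  4.18801400e-01]), 'contact_force': array([-1.04239048,  0.41902774,  0.3362475 ]), 'torque': array([-0.01746123,  0.0842997 ,  0.00232068]), 'grip_force': 0.0, 'opening': 0.09148229658566993}
```

View pics/side0.png

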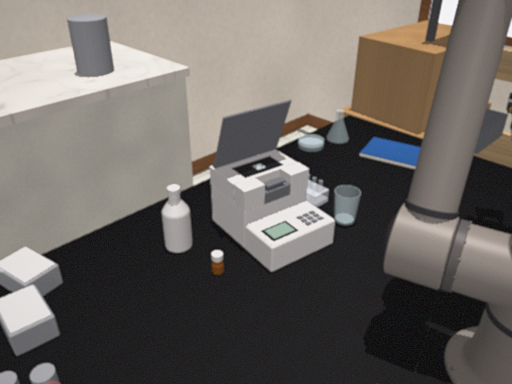

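View pics/top0.png

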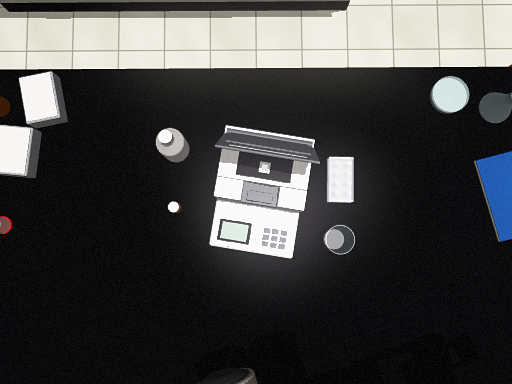

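The side view shows the photometer at about (270,210) with its lid standing open behind it. In the top view it lies at (215–320, 128–257), front toward the robot and slightly rotated. The vial is at (174,207), the bottle at (172,145), the rack at (340,180) and the beaker at (340,240). I'll enlarge the photometer to measure it.

```bash
python3 - <<'E'
import cv2
a=cv2.imread("pics/top0.png")[120:270,195:345]
cv2.imwrite("pics/topc.png",cv2.resize(a,(600,600),interpolation=cv2.INTER_CUBIC))
a=cv2.imread("pics/side0.png")[95:275,200:350]
cv2.imwrite("pics/sidec.png",cv2.resize(a,(500,600),interpolation=cv2.INTER_CUBIC))
E
```

```text
(no output)
```

View pics/topc.png

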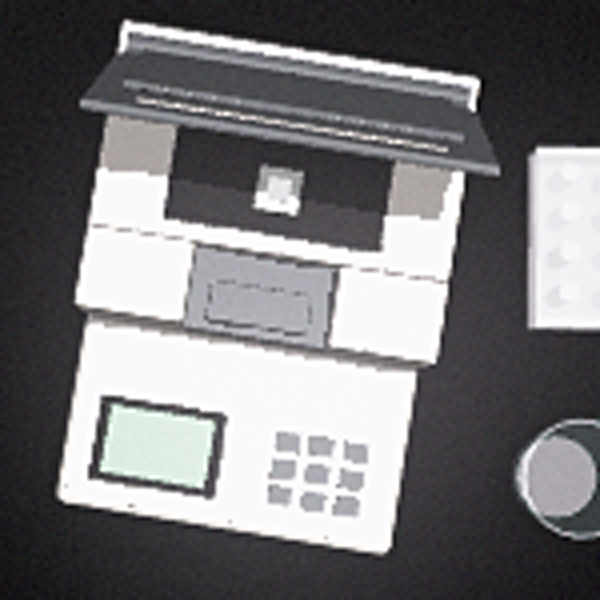

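View pics/sidec.png

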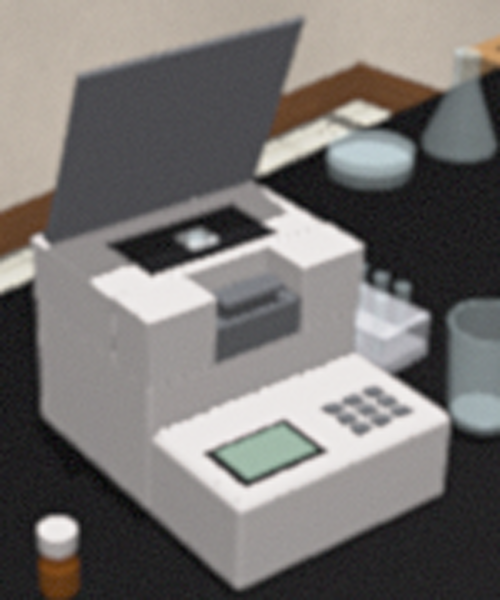

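The crops are clear. In the top crop the deck's front corners are at about (78,310) and (432,363), the panel's front corners at (60,498) and (390,553), and the key centre at (259,306). In the side crop the deck corners are at (150,322) and (362,243), and the panel corners at (240,510) and (447,418).

```bash
cat > h.py <<'E'
from cell import robot
import numpy as np
from scipy.spatial.transform import Rotation as R
def ray(n,uv):
    m=robot.camera_model(n); r=R.from_euler('xyz',m['attitude']).as_matrix()
    return np.array(m['position']), r@np.linalg.inv(m['camera_matrix'])@[*uv,1]
def onz(n,uv,z):
    p,d=ray(n,uv); return (p+d*(z-p[2])/d[2])[:2]
def proj(n,X):
    m=robot.camera_model(n); r=R.from_euler('xyz',m['attitude']).as_matrix()
    c=m['camera_matrix']@(r.T@(np.array(X)-m['position'])); return c[:2]/c[2]
E
python3 - <<'E'
from h import *
from scipy.optimize import least_squares
top=lambda u,v:((u+.5)/4-.5+195,(v+.5)/4-.5+120)
side=lambda u,v:((u+.5)*.3-.5+200,(v+.5)*.3-.5+95)
P=[]
for n,f,pts in(("top",top,[(78,310),(432,363),(60,498),(390,553),(259,306)]),("side",side,[(150,322),(362,243),(240,510),(447,418)])):
    for (u,v),b in zip(pts,[(0,.1,.17),(0,-.1,.17),(-.11,.1,.077),(-.11,-.1,.077),(.016,0,.158)]):
        w=onz(n,f(u,v),b[2]); P.append((n,b,w))
# rigid 2-D fit (x,y,yaw)
def res(s):
    c,q=np.cos(s[2]),np.sin(s[2]); M=np.array([[c,-q],[q,c]])
    return np.ravel([s[:2]+M@b[:2]-w for n,b,w in P])
o=least_squares(res,[.45,0,-.12]); print(o.x)
print((res(o.x).reshape(-1,2)*1e3).round(1))
for n,b,w in P: print(n,b,w.round(4))
E
```

```text
[ 0.58792635 -0.01117158 -0.17022712]
[[ 4.2  3.5]
 [ 0.6 -1.8]
 [-0.8  5. ]
 [-1.2  0.5]
 [ 0.7  0.8]
 [-0.1  1.8]
 [-4.   0.9]
 [ 1.1 -1.4]
 [-0.4 -9.3]]
top (0, 0.1, 0.17) [0.6007 0.0839]
top (0, -0.1, 0.17) [ 0.5704 -0.1079]
top (-0.11, 0.1, 0.077) [0.4973 0.1011]
top (-0.11, -0.1, 0.077) [ 0.4638 -0.0916]
top (0.016, 0, 0.158) [ 0.603  -0.0147]
side (0, 0.1, 0.17) [0.605  0.0856]
side (0, -0.1, 0.17) [ 0.575  -0.1106]
side (-0.11, 0.1, 0.077) [0.4954 0.1074]
side (-0.11, -0.1, 0.077) [ 0.4629 -0.0818]
```

```bash
cat >> h.py <<'E'
O=np.array([.587,-.0118]); YAW=-.164
def shift(px,py,z,yaw=YAW+np.pi/2):
    "rows shift (tool axes) + turn to bring TCP to photometer-frame px,py, world z"
    s=robot.observe(); c,q=np.cos(YAW),np.sin(YAW)
    w=np.r_[O+np.array([[c,-q],[q,c]])@[px,py],z]
    Rt=R.from_euler('xyz',s['tool_rot']); 
    return Rt.inv().apply(w-s['tool_pos']).round(4), round(s['tool_rot'][2]-yaw,4)
def ph():
    s=robot.observe(); c,q=np.cos(YAW),np.sin(YAW)
    return s['time'],np.r_[np.array([[c,q],[-q,c]])@(s['tool_pos'][:2]-O),s['tool_pos'][2]].round(4),s['tool_rot'].round(3),s['contact_force'].round(2),round(s['opening'],4)
E
python3 -c "
from h import *
print(shift(-.0395,0,.235),ph())"
```

```text
(array([ 4.984e-01, -2.969e-01, -4.000e-04]), np.float64(-0.988)) (0.1, array([-0.2922, -0.5222,  0.2341]), array([-3.14 , -0.   ,  0.419]), array([-1.04,  0.42,  0.34]), 0.0915)
```

```bash
python3 -m jog '[[[1,0.034,-0.02,0,-0.12],[1,0.068,-0.04,0,-0.24],[1,0.102,-0.06,0,-0.36],[1,0.136,-0.08,0,-0.48],[1,0.17,-0.10,0,-0.6]]]' 20; python3 -c "
from h import *
print(shift(-.0395,0,.235),ph())"
```

```text
time: 0.52
tool_pos: [0.3286, -0.3174, 0.2344]
tool_rot: [-3.141, -0.0, 1.024]
contact_force: [2.1, -0.5, 1.0]
opening: 0.0919
grip_force: 0.0
(array([ 0.3806,  0.0252, -0.0005]), np.float64(-0.3828)) (0.5167, array([-0.205 , -0.3437,  0.2344]), array([-3.141, -0.   ,  1.024]), array([ 2.1 , -0.48,  1.03]), 0.0919)
```

```bash
python3 -m jog '[[[1,0.038,0.002,0,-0.1],[1,0.076,0.005,0,-0.2],[1,0.114,0.008,0,-0.3],[1,0.152,0.01,0,-0.383],[1,0.19,0.012,0,-0.383]]]'; python3 -c "
from h import *
print(shift(-.0395,0,.235),ph())"
```

```text
time: 0.93
tool_pos: [0.4386, -0.1618, 0.2345]
tool_rot: [-3.141, -0.0, 1.406]
contact_force: [0.6, 0.3, 0.3]
opening: 0.0917
grip_force: 0.0
(array([ 0.1723,  0.0823, -0.0005]), np.float64(-0.0005)) (0.9333, array([-0.1219, -0.1722,  0.2345]), array([-3.141, -0.   ,  1.406]), array([0.58, 0.3 , 0.26]), 0.0917)
```

```bash
python3 -m jog '[[[1,0.04,0.0,0,0],[1,0.08,0.01,0,0],[1,0.12,0.04,0,0],[1,0.155,0.065,0,0],[1,0.172,0.082,0,0]]]'; python3 -m jog '[[[1,0,0,0,0],[1,0,0,0,0]]]'; python3 - <<'E'
from h import *
import cv2
print(shift(-.0395,0,.18),ph())
a=cv2.cvtColor(robot.read_camera("side"),cv2.COLOR_RGB2BGR)[75:275,180:360]
cv2.imwrite("pics/s1.png",cv2.resize(a,(540,600),interpolation=cv2.INTER_CUBIC))
E
```

```text
time: 1.35
tool_pos: [0.5488, -0.005, 0.2346]
tool_rot: [-3.141, -0.0, 1.403]
contact_force: [0.4, -0.1, 0.1]
opening: 0.0917
grip_force: 0.0
time: 1.52
tool_pos: [0.5481, -0.0066, 0.2336]
tool_rot: [-3.14, 0.0, 1.405]
contact_force: [-0.3, 1.0, -0.4]
opening: 0.0917
grip_force: 0.0
(array([ 0.0012, -0.0002,  0.0536]), np.float64(-0.0021)) (1.5167, array([-0.0392, -0.0012,  0.2336]), array([-3.14 ,  0.   ,  1.405]), array([-0.33,  1.03, -0.38]), 0.0917)
```

View pics/s1.png

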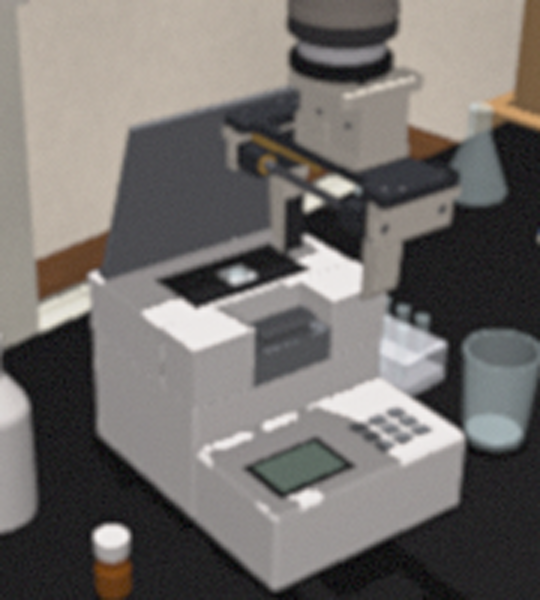

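The side view shows the gripper over the photometer with its rear finger above the notch and the lid still open. The finger tips are at about (285,240) and (375,290). I'll go down to just above the key, then press in small steps.

```bash
python3 -m jog '[[[1,0.001,0,0.02,0],[1,0.001,0,0.04,0],[1,0.001,0,0.058,0],[1,0.001,0,0.064,0],[1,0.001,0,0.064,0]]]'; python3 -c "
from h import *
print(shift(-.0395,0,.166),ph())"
```

```text
time: 1.98
tool_pos: [0.5463, -0.0078, 0.1695]
tool_rot: [-3.138, 0.0, 1.4]
contact_force: [-0.2, -0.7, 0.7]
opening: 0.0914
grip_force: 0.0
(array([0.0027, 0.0013, 0.0035]), np.float64(-0.0065)) (1.9833, array([-0.0408, -0.0027,  0.1695]), array([-3.138,  0.   ,  1.4  ]), array([-0.2 , -0.72,  0.7 ]), 0.0914)
```

```bash
python3 -m jog '[[[1,0.002,0.001,0.003,-0.005],[1,0.002,0.001,0.005,-0.005]]]'; python3 -c "
from h import *
import cv2
print(ph())
cv2.imwrite('pics/t_a.png',cv2.cvtColor(robot.read_camera('top'),cv2.COLOR_RGB2BGR))"
```

```text
time: 2.15
tool_pos: [0.5499, -0.0055, 0.1668]
tool_rot: [3.139, -0.0, 1.407]
contact_force: [0.7, -0.4, -0.8]
opening: 0.0917
grip_force: 0.0
(2.15, array([-0.0376,  0.0002,  0.1668]), array([ 3.139, -0.   ,  1.407]), array([ 0.69, -0.4 , -0.76]), 0.0917)
```

```bash
python3 -m jog '[[[1,0,0,0.003,0]]]'; python3 -m jog '[[[1,0,0,0.001,0]]]'; python3 -c "
from h import *
import cv2
print(ph())
cv2.imwrite('pics/t_b.png',cv2.cvtColor(robot.read_camera('top'),cv2.COLOR_RGB2BGR))
a,b=[cv2.imread('pics/t_%s.png'%k).astype(int)[125:175,210:330] for k in 'ab']
print((abs(a-b).max(2)>40).sum())
"
```

```text
time: 2.28
tool_pos: [0.5497, -0.0053, 0.1639]
tool_rot: [3.14, 0.0, 1.407]
contact_force: [-1.8, -0.7, 2.5]
opening: 0.0919
grip_force: 1.0
time: 2.37
tool_pos: [0.5497, -0.0053, 0.1623]
tool_rot: [3.14, 0.0, 1.407]
contact_force: [-0.8, -0.4, 3.1]
opening: 0.092
grip_force: 1.5
(2.3667, array([-0.0378,  0.0003,  0.1623]), array([3.14 , 0.   , 1.407]), array([-0.78, -0.4 ,  3.06]), 0.092)
812
```

```bash
cat >> h.py <<'E'
def lip(th,y=.1,r=.163):
    c,q=np.cos(YAW),np.sin(YAW); px=.135-r*np.cos(th)
    return [O[0]+c*px-q*y,O[1]+q*px+c*y,.172+r*np.sin(th)]
E
python3 - <<'E'
from h import *
import cv2
a=cv2.cvtColor(robot.read_camera("side"),cv2.COLOR_RGB2BGR)
a=cv2.resize(a[75:275,180:360],(540,600),interpolation=cv2.INTER_CUBIC)
for th in np.arange(0,1.3,.2):
    u,v=(proj("side",lip(th))-[180,75])*3
    cv2.circle(a,(int(u),int(v)),3,(0,0,255),-1); print(round(th,2),int(u),int(v))
u,v=(proj("side",lip(1.25))-[180,75])*3; cv2.circle(a,(int(u),int(v)),3,(0,255,0),-1)
cv2.imwrite("pics/s2.png",a)
E
```

```text
0.0 215 363
0.2 212 324
0.4 205 283
0.6 193 241
0.8 176 201
1.0 157 164
1.2 135 133
```

View pics/s2.png

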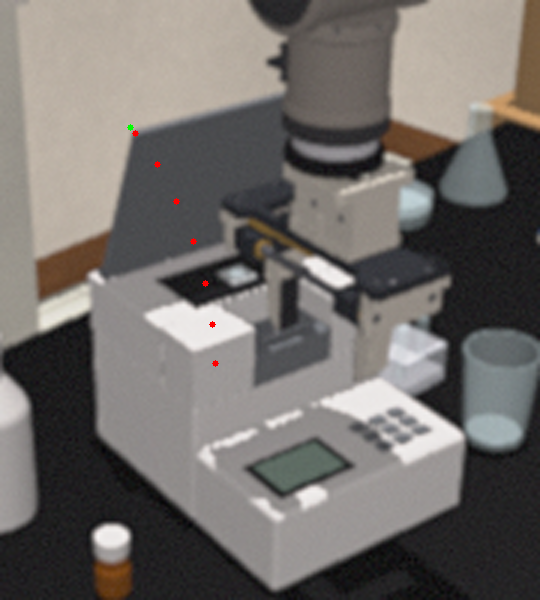

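The projected lip corner matches the picture: the lid's corner at (131,131) gives about 1.22 rad, so it is still latched, and the finger sits on the key in the notch. I'll press further.

```bash
cat >> h.py <<'E'
def lid():
    im=robot.read_camera("side").mean(2); ths=np.arange(0.2,1.4,.02)
    v=[]
    for th in ths:
        u=proj("side",lip(th,.088)).round().astype(int); v.append(int(im[u[1],u[0]]))
    return dict(zip(ths.round(2).tolist(),v))
E
python3 -m jog '[[[1,0,0,0.001,0]]]'; python3 -c "
from h import *
print(ph(),lid())"
```

```text
time: 2.55
tool_pos: [0.5497, -0.0053, 0.1613]
tool_rot: [3.14, 0.0, 1.407]
contact_force: [-1.2, -1.0, 3.7]
opening: 0.0921
grip_force: 1.7
(2.55, array([-0.0378,  0.0003,  0.1613]), array([3.14 , 0.   , 1.407]), array([-1.17, -0.96,  3.73]), 0.0921) {0.2: 232, 0.22: 233, 0.24: 214, 0.26: 162, 0.28: 150, 0.3: 143, 0.32: 105, 0.34: 35, 0.36: 33, 0.38: 26, 0.4: 45, 0.42: 51, 0.44: 58, 0.46: 34, 0.48: 72, 0.5: 117, 0.52: 140, 0.54: 138, 0.56: 114, 0.58: 73, 0.6: 76, 0.62: 74, 0.64: 76, 0.66: 76, 0.68: 76, 0.7: 74, 0.72: 76, 0.74: 74, 0.76: 75, 0.78: 75, 0.8: 74, 0.82: 75, 0.84: 73, 0.86: 76, 0.88: 76, 0.9: 73, 0.92: 76, 0.94: 77, 0.96: 75, 0.98: 76, 1.0: 74, 1.02: 75, 1.04: 75, 1.06: 76, 1.08: 74, 1.1: 76, 1.12: 74, 1.14: 73, 1.16: 78, 1.18: 108, 1.2: 143, 1.22: 149, 1.24: 176, 1.26: 180, 1.28: 179, 1.3: 178, 1.32: 178, 1.34: 181, 1.36: 177, 1.38: 178}
```

```bash
cat >> h.py <<'E'
def lidth(): 
    return max(k for k,v in lid().items() if v<110)
E
python3 -c "
from h import *
print(lidth(),ph())"; python3 -m jog '[[[1,0,0,0.0012,0]]]'; python3 -c "
from h import *
print(lidth(),lidth())"
```

```text
1.14 (2.65, array([-0.0379,  0.0003,  0.161 ]), array([3.14 , 0.   , 1.407]), array([-0.61, -1.96,  3.02]), 0.0919)
time: 2.73
tool_pos: [0.5497, -0.0053, 0.16]
tool_rot: [3.14, 0.0, 1.407]
contact_force: [0.7, -0.9, 3.9]
opening: 0.0922
grip_force: 2.1
1.08 1.04
```

```bash
python3 -m jog '[[[1,0,-0.016,-0.032,0],[1,0,-0.03,-0.064,0],[1,0,-0.036,-0.083,0]]]'; python3 -c "
from h import *
print(ph(),lidth())"
```

```text
time: 3.08
tool_pos: [0.5126, 0.0013, 0.2444]
tool_rot: [-3.141, -0.0, 1.407]
contact_force: [0.6, -0.7, 0.3]
opening: 0.0921
grip_force: 0.0
(3.0833, array([-0.0756,  0.0008,  0.2444]), array([-3.141, -0.   ,  1.407]), array([ 0.55, -0.66,  0.34]), 0.0921) 0.8
```

```bash
python3 -m jog '[[[1,0,0,0,0],[1,0,0,0.008,0],[1,0,0,0.014,0]]]'; python3 -c "
from h import *
print(ph(),lidth(),ph())"
```

```text
time: 3.38
tool_pos: [0.5127, 0.001, 0.2262]
tool_rot: [-3.138, -0.0, 1.407]
contact_force: [-8.8, 1.9, 3.5]
opening: 0.0916
grip_force: 5.3
(3.3833, array([-0.0753,  0.0005,  0.2262]), array([-3.138, -0.   ,  1.407]), array([-8.77,  1.92,  3.51]), 0.0916) 0.8 (3.4333, array([-0.0767,  0.0005,  0.2245]), array([-3.133,  0.   ,  1.407]), array([-2.36,  0.26, -1.53]), 0.0921)
```

```bash
python3 - <<'E'
from h import *
import cv2
a=cv2.cvtColor(robot.read_camera("side"),cv2.COLOR_RGB2BGR)
a=cv2.resize(a[75:275,180:360],(540,600),interpolation=cv2.INTER_CUBIC)
cv2.imwrite("pics/s3.png",a); print(ph())
E
```

```text
(3.4833, array([-0.0764,  0.0005,  0.2251]), array([-3.134,  0.   ,  1.407]), array([-3.52,  0.98, -0.98]), 0.092)
```

View pics/s3.png

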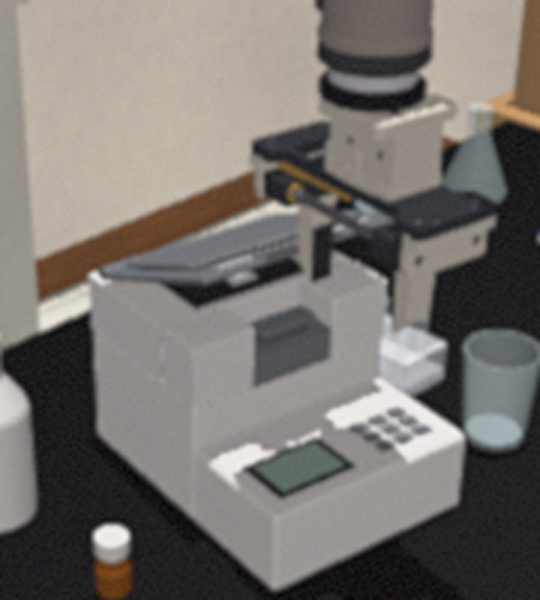

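The lid is caught. Its left lip corner is at about (205,283), roughly 0.42 rad, and the lip bears on the back of the rear finger with about 3.5 N. I'll follow the lip's arc down, watching the force.

```bash
python3 -m jog '[[[1,0,-0.002,0.005,0],[1,0,-0.0037,0.0105,0]]]'; python3 -m jog '[[[1,0,-0.0015,0.0055,0],[1,0,-0.003,0.011,0]]]'; python3 -c "
from h import *
print(ph())"
```

```text
time: 3.65
tool_pos: [0.5088, 0.0016, 0.2165]
tool_rot: [-3.137, 0.0, 1.407]
contact_force: [-5.6, 1.4, 0.9]
opening: 0.0915
grip_force: 3.1
time: 3.82
tool_pos: [0.5053, 0.0023, 0.2053]
tool_rot: [-3.136, 0.0, 1.407]
contact_force: [-6.1, 1.4, 1.4]
opening: 0.0919
grip_force: 3.3
(3.8167, array([-0.0829,  0.0005,  0.2053]), array([-3.136,  0.   ,  1.407]), array([-6.12,  1.39,  1.4 ]), 0.0919)
```

```bash
cat > look.py <<'E'
from h import *
import cv2,sys
a=cv2.cvtColor(robot.read_camera("side"),cv2.COLOR_RGB2BGR)
a=cv2.resize(a[135:235,230:330],(700,700),interpolation=cv2.INTER_CUBIC)[:,:]
a=cv2.resize(a,(600,600))
for th in np.arange(0,.6,.1):
    u,v=(proj("side",lip(th))-[230,135])*6; cv2.circle(a,(int(u),int(v)),2,(0,0,255),-1)
cv2.imwrite(sys.argv[1],a); print(ph())
E
python3 look.py pics/s4.png
```

```text
(3.8667, array([-0.0834,  0.0005,  0.2042]), array([-3.135,  0.   ,  1.407]), array([-3.06, -0.38, -1.56]), 0.0918)
```

View pics/s4.png

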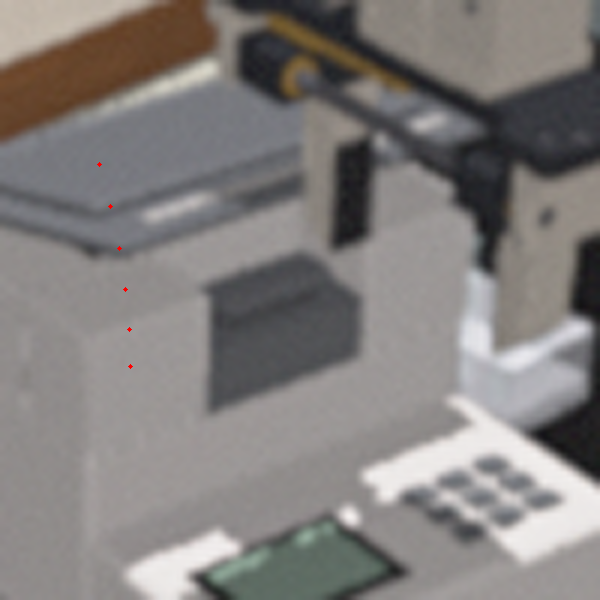

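The lower lip corner is at about (118,250), so the lid is at about 0.30 rad, still riding on the finger. I'll continue.

```bash
python3 -m jog '[[[1,0,-0.0012,0.004,0],[1,0,-0.0024,0.008,0],[1,0,-0.0034,0.012,0],[1,0,-0.0042,0.016,0]]]'; python3 -c "
from h import *
print(ph())"
```

```text
time: 4.2
tool_pos: [0.5018, 0.0028, 0.1897]
tool_rot: [-3.138, -0.0, 1.407]
contact_force: [-5.0, 2.1, 0.2]
opening: 0.0917
grip_force: 2.6
(4.2, array([-0.0865,  0.0005,  0.1897]), array([-3.138, -0.   ,  1.407]), array([-4.97,  2.08,  0.2 ]), 0.0917)
```

```bash
python3 -m jog '[[[1,0,-0.0006,0.003,0],[1,0,-0.0011,0.006,0],[1,0,-0.0015,0.009,0],[1,0,-0.0019,0.012,0]]]'; python3 look.py pics/s5.png
```

```text
time: 4.53
tool_pos: [0.5002, 0.0031, 0.178]
tool_rot: [-3.139, -0.0, 1.407]
contact_force: [-5.0, 1.6, -0.5]
opening: 0.092
grip_force: 2.6
(4.5833, array([-0.0882,  0.0005,  0.1775]), array([-3.138, -0.   ,  1.407]), array([-4.91,  1.38, -1.61]), 0.0921)
```

View pics/s5.png

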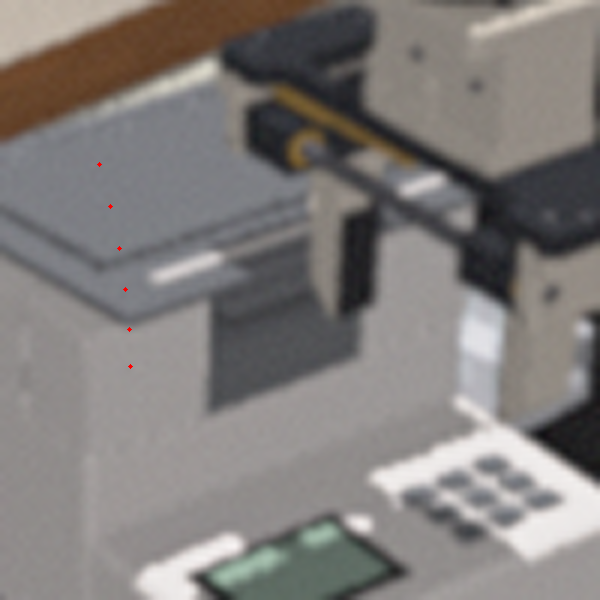

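The lip corner is at about (125,318), so roughly 0.12 rad. The friction hold is steady at 5 N normal. I'll lower the last 20 mm slowly.

```bash
python3 -m jog '[[[1,0,-0.0003,0.0025,0],[1,0,-0.0005,0.005,0],[1,0,-0.0007,0.0075,0],[1,0,-0.0008,0.01,0],[1,0,-0.0009,0.0125,0]]]'; python3 -m jog '[[[1,0,0,0.0015,0],[1,0,0,0.003,0],[1,0,0,0.0045,0]]]'
```

```text
time: 5.0
tool_pos: [0.4992, 0.0033, 0.1657]
tool_rot: [-3.139, -0.0, 1.407]
contact_force: [-6.1, 1.4, -0.4]
opening: 0.0918
grip_force: 2.9
time: 5.25
tool_pos: [0.4992, 0.0033, 0.1619]
tool_rot: [-3.139, 0.0, 1.407]
contact_force: [-12.5, 3.1, 12.9]
opening: 0.0915
grip_force: 6.8
```

```bash
python3 look.py pics/s6.png
```

```text
(5.3, array([-0.0891,  0.0006,  0.1619]), array([-3.139,  0.   ,  1.407]), array([-9.48,  1.08,  6.52]), 0.0916)
```

View pics/s6.png

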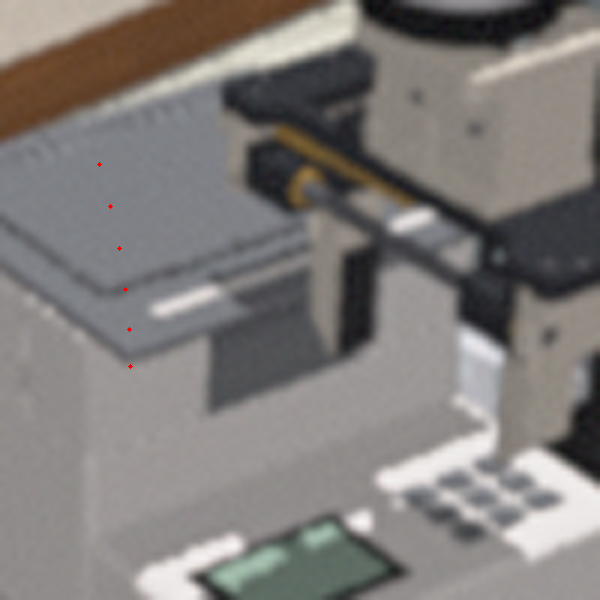

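The lip corner is now at about (130,361) against a predicted (130,366) for fully shut, and the upward force says it has met the stop. I'll ease down a bit more to confirm it with force and a pixel measurement.

```bash
cat > edge.py <<'E'
from h import *
im=robot.read_camera("side").mean(2)
u0,v0=proj("side",lip(0,.07))   # lip lower edge, 70 mm to the left
col=im[int(v0)-14:int(v0)+8,int(round(u0))-1:int(round(u0))+2].mean(1)
print("lip row for shut",round(v0,1),"rows from",int(v0)-14,col.astype(int).tolist(),ph())
E
python3 edge.py; python3 -m jog '[[[1,0,-0.0005,0.001,0],[1,0,-0.0008,0.002,0]]]'; python3 edge.py
```

```text
lip row for shut 192.2 rows from 178 [110, 103, 117, 126, 139, 179, 213, 191, 146, 128, 129, 122, 111, 118, 141, 153, 154, 152, 151, 152, 149, 149] (5.35, array([-0.0891,  0.0005,  0.162 ]), array([-3.139,  0.   ,  1.407]), array([-8.57,  1.88,  4.53]), 0.0916)
time: 5.52
tool_pos: [0.4991, 0.0033, 0.1605]
tool_rot: [-3.141, 0.0, 1.407]
contact_force: [-8.5, 2.2, 7.6]
opening: 0.0914
grip_force: 4.3
lip row for shut 192.2 rows from 178 [109, 105, 117, 126, 139, 180, 213, 191, 146, 128, 129, 123, 110, 118, 141, 153, 154, 153, 152, 150, 150, 148] (5.5667, array([-0.0892,  0.0005,  0.1603]), array([-3.141,  0.   ,  1.407]), array([-7.37,  2.17,  6.3 ]), 0.0919)
```

The finger went down another 1.6 mm while the lip image stayed identical, and its edge is at the predicted shut row, so the lid is on its stop. I'll withdraw to the front.

```bash
python3 -m jog '[[[1,0,-0.003,0.001,0],[1,0,-0.012,0.001,0],[1,0,-0.03,0.001,0],[1,0,-0.06,0.001,0],[1,0,-0.08,0.001,0]]]'; python3 edge.py; python3 -m jog '[[[1,0,0,-0.02,0],[1,0,0,-0.05,0],[1,0,0,-0.08,0],[1,0,0,-0.08,0],[1,0,0,-0.08,0]]]'; python3 edge.py
python3 - <<'E'
from h import *
import cv2
a=cv2.imread("pics/top0.png"); b=cv2.cvtColor(robot.read_camera("top"),cv2.COLOR_RGB2BGR)
for n,(x,y,w,h) in dict(bottle=(152,120,40,45),vial=(164,197,20,20),rack=(324,152,34,56),beaker=(320,220,40,38)).items():
    print(n,cv2.absdiff(a,b)[y:y+h,x:x+w].mean().round(1))
E
```

```text
time: 5.98
tool_pos: [0.4186, 0.0164, 0.1586]
tool_rot: [-3.141, 0.0, 1.407]
contact_force: [-0.2, 0.1, -0.9]
opening: 0.0919
grip_force: 0.0
lip row for shut 192.2 rows from 178 [106, 101, 117, 128, 140, 181, 213, 192, 146, 129, 129, 123, 111, 118, 142, 153, 154, 153, 153, 151, 150, 149] (6.0333, array([-0.1742,  0.0006,  0.1584]), array([-3.138,  0.   ,  1.407]), array([-4.  ,  0.98, -0.47]), 0.0919)
time: 6.45
tool_pos: [0.4217, 0.016, 0.2404]
tool_rot: [3.136, 0.0, 1.407]
contact_force: [-1.1, 0.7, -0.9]
opening: 0.0918
grip_force: 0.0
lip row for shut 192.2 rows from 178 [105, 101, 118, 127, 139, 183, 213, 191, 146, 128, 130, 124, 112, 120, 141, 153, 154, 153, 152, 151, 151, 150] (6.5, array([-0.1686,  0.0004,  0.2391]), array([3.14 , 0.   , 1.407]), array([ 0.14, -0.18, -0.28]), 0.0919)
bottle 4.5
vial 3.6
rack 3.8
beaker 4.5
```

The lid hasn't moved since the finger let go, and the glassware and bottles are where they were. I'll hand in.

```bash
python3 -c "
from cell import robot
print(robot.hand_in())"
```

```text
the job is handed in; nothing more can be done
None
```

The job is handed in: I pressed the key, caught the falling lid at about 0.4 rad on the back of the rear finger, and lowered it until it was shut; it did not move when the finger let go, and the glassware and bottles are undisturbed.

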